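Pack the tool caddy and hold it up level

TASK

Pack the grey carrying caddy for the next repair: lay the precision screwdriver flat in the bay that has the slot at one end, with its blade down in that slot, and lay the flux syringe flat and lengthwise in the plain bay on the other side of the handle. Then take the caddy by the middle of its handle, lift it straight up until it is about 10 cm clear of the bench, and finish while still holding it there, still and level, with both tools lying in their bays. Never tip the caddy, and leave the other things on the bench where they are.

Things in the scene. Friction and masses are not known exactly. Their poses are not given: they have to be found in the camera images.
- caddy: Open grey plastic caddy, loose, about 0.4 kg, 184 (x) x 184 (y) mm, on the bench; origin at the centre of its underside. Walls 4 mm thick, 22 mm high; floor 4 mm. A spine along y at x = 0 (8 mm thick, 22 mm high) parts two bays, each 84 (x) x 176 (y) mm inside, centres at x = -46 and +46 mm. The -x bay has a slotted block at its +y end, the +x bay is plain. A black handle stands over the spine.
- caddy_grip (a point): Centre of the handle's bar, 41 mm above the caddy's underside. The bar is rigid, along the caddy's y axis, 12 mm thick (x), 18 mm high (32 to 50 mm above the underside), free for 100 mm between posts at y = -55 and +55 mm. Axes as the caddy's.
- slot_bay (a point): Centre of the slotted bay, on its floor (4 mm above the underside), at (-46, 0) mm in the caddy. The screwdriver's centre belongs above this point. Axes as the caddy's.
- slot (a point): Middle of the blade slot, on its floor, at (-46, 63) mm in the caddy. The block fills the bay's last 50 mm (y = 38 to 88 mm) and stands 12 mm above the floor; the slot along it is 14 mm wide, 12 mm deep, open at the top and towards the bay. Axes as the caddy's.
- plain_bay (a point): Centre of the plain bay, on its floor, at (46, 0) mm in the caddy. The syringe's centre belongs above this point. Axes as the caddy's.
- screwdriver_center (a point): Centre of the precision screwdriver (dark grip, thin bare blade, 13x147x13 mm, 22 g) lying on the bench; its y axis points along it to the blade's tip. The grip, 12 mm wide, reaches from 60 mm behind this point to 24 mm ahead, the 3 mm blade from there to 68 mm ahead. This point is 4.5 mm above what it lies on; the solid grip reaches 4.5 mm above and below it.
- screwdriver_tip (a point): Tip of the screwdriver's blade, 68 mm from the screwdriver's centre along its y. Axes as the screwdriver's.
- syringe_center (a point): Centre of the flux syringe's barrel; the capped plastic syringe, 20 g, lies on the bench and does not roll. About this point its solid part is 21 mm wide, 21 mm high and 78 mm long (along its y axis); the thin nozzle reaches 18 mm farther at the +y end. This point is 10.6 mm above what it lies on. Either end may lie to either side.
- tape_roll: Bystander, loose, to be left where it is: roll of amber tape, 52 mm across, 12 mm high; origin under its centre.
- jar: Bystander, loose, to be left where it is: whitish jar with a steel top, 60 mm across, 74 mm high; origin under its centre.
- cutters: Bystander, loose, to be left where it is: small red-handled cutters, 41x115x9 mm; origin under its centre.
- phone_frame: Bystander, loose, to be left where it is: opened phone frame with circuit board, 136x68x7 mm; origin under its centre.
Things that resemble listed ones, but are neither listed nor needed, are in the scene too. Of the things like the part that bears syringe_center, leave any that is red; of the rest the smaller one is meant.

How it is judged:
By the outcome, as a careful person would: the job done as asked, in the order asked, and still so for the second after the job is handed in, while the arm keeps its last pose, push and grip.
It also fails if it takes over 67 s, if anything falls off the work surface, if the arm or the gripper's body presses on something with over 40 N, if the wrist force passes 120 N, or if a joint passes its speed limit or range.

ROBOT

A 6-joint arm with a two-finger parallel gripper is mounted at the origin on a cart in front of the work surface, level with it; the furniture and walls round the work are solid. World frame = base frame: x ahead of the robot, y to its left, z up, the work surface at z = 0. Lengths are in mm, angles in rad, forces in N, time in s.
With the tool pointing down it reaches from about 225 to 875 mm from the base axis. Payload 3.4 kg.
Tool frame: the origin (TCP) lies at the very end of the fingers, on their centre line; the grasp point (between the pads) lies 19 mm behind it; z points along the fingers, y is the line along which they close (so a half turn about z gives the same grasp; the last joint's range is limited). The gripper opens to 85 mm and grips with 20 to 120 N. Pads are 22 mm wide; open, the fingers measure 114 mm over their backs; the gripper's body (76 mm by 85 mm) begins 54 mm behind the grasp point. The pads swing forward as they close: fully open they stand 13 mm farther back than shut.
Start: joints at [1.105, 0.276, 1.505, -0, 1.361, -0.121], TCP at [194.374, 541.188, 202.428] pointing down, gripper open.
Joint ranges: [-2.89, 2.89], [-0.75, 2.08], [0.22, 2.7], [-1.18, 4.32], [0.11, 2.71], [-2.7, 2.7]. Speed limits (rad/s): [2.57, 2.57, 3.14, 3.14, 3.14, 3.14].

INTERFACE

Orientations are given as [roll, pitch, yaw] about the fixed x, y, z axes, in that order (R = Rz(yaw) Ry(pitch) Rx(roll)).
In Python, from rig import status, vision, ticket gives the robot as it stands. The module is installed in compiled form; this text tells all that it offers.
- The arm moves only by the tool arm_command, never from a script. Its argument "motion" is a list of rows, each an object with "hand": the opening, from 0 (shut) to 1 (fully open); "slide": the shift along the world's x, y, z in m, a list of three; "spin": the turn about the world's z in rad. A call has 1 to 12 rows; each row is the pose to reach, as a shift and turn from the pose commanded when the call began; what a row does not reach only later rows make up. A row lasts 1/8 s, in which the tool goes at most 62.5 mm and 10.7 degrees, less where a joint would pass 70% of its speed; a pose out of reach is approached as far as the arm can. A call with a gripper value outside its range is refused whole. The fingers move at their own pace and stop on an object; "force" is the grip in N (left out, the last holds). Time passes only in rows, so rows that repeat a pose let the fingers close. It gives the time, the measured TCP pose, the force, the opening and the grip force at its end, in the units of the state.
- status.observe(): the state, without advancing time (a new reading comes with each control period).
- vision.snapshot(name): name is "side" or "top"; returns the picture (384x512x3 uint8, red, green, blue); there is no depth.
- vision.calibration(name): a dict with "fx", "fy", "cx", "cy" (pixels), "rvec" (rotation vector, rad) and "tvec" (3), from world to camera coordinates, as OpenCV has them. Camera axes: x right, y down, z forward; pixel columns grow to the right and rows downward; lengths in mm; the calibration is good to about 2 mm. A picture is of the moment at which its call begins. calibration takes no time and is no camera call.
- ticket.sign_off(): hands the job in; it is judged then, once.
The state is a dict: "time": time; "q": joint angles; "joint_velocities": joint speeds; "tau": joint torques, N m; "ee_pos": TCP position; "orientation": TCP orientation; "wrist_force": force on the tool from outside, world axes, zero at the start; "ft_torque": the same for the moment, N m; "grip_width": opening from 0.0 (shut) to 1.0 (fully open); "grip_force": force on a finger pad.
Only numpy, scipy, OpenCV 4.12 (cv2) and the standard library are available. Lean on these libraries where they do the work, as an engineer would, in place of code of your own. Each camera call takes 0.05 s, during which the arm holds its last target. There are 200 camera calls.

## Working session

There is one attempt and no reset: what is moved stays moved. The work goes in short steps, Python scripts to look and compute and a tool call to move; the robot and the scene stay as the last step left them, time stands still between calls to the robot, and variables do not carry over. Pictures are saved under pics/ and viewed, at most 14 in all, crops included, and the job is handed in when it is done.

Besides the shell and the picture viewer there is one more tool, called as a command line: name --argument value ..., lists and objects as JSON in quotes. arm_command: Moves the arm, as the interface text tells. Its arguments: {"type":"object","properties":{"motion":{"type":"array","items":{"type":"object","properties":{"hand":{"type":"number"},"slide":{"type":"array","items":{"type":"number"}},"spin":{"type":"number"}}}},"force":{"type":"number"}},"required":["motion"]}

```bash
mkdir -p pics; cat > h.py <<'E'
import numpy as np, cv2
from rig import status, vision, ticket
def cam(n):
    c=vision.calibration(n); K=np.array([[c['fx'],0,c['cx']],[0,c['fy'],c['cy']],[0,0,1.]])
    return K,np.array(c['rvec'],float),np.array(c['tvec'],float)
def ray(n,uv,z):
    K,r,t=cam(n); R=cv2.Rodrigues(r)[0]; o=-R.T@t.ravel()
    uv=np.atleast_2d(np.array(uv,float)); d=(R.T@np.linalg.inv(K)@np.c_[uv,np.ones(len(uv))].T).T
    return o+d*((z-o[2])/d[:,2])[:,None]
def proj(n,P):
    K,r,t=cam(n); return cv2.projectPoints(np.atleast_2d(np.array(P,float)),r,t,K,None)[0][:,0]
def shot(n,f=None):
    im=vision.snapshot(n)
    if f: cv2.imwrite('pics/'+f,cv2.cvtColor(im,cv2.COLOR_RGB2BGR))
    return im
E
python3 - <<'E'
from h import *
s=status.observe(); print(s)
for n in('top','side'):
    im=shot(n,n+'0.png'); K,r,t=cam(n); print(n,K[0,0],-cv2.Rodrigues(r)[0].T@t.ravel())
    im=cv2.imread(f'pics/{n}0.png'); cv2.imwrite(f'pics/{n}0b.png',cv2.resize(im,(800,600),interpolation=cv2.INTER_CUBIC))
E
```

```text
{'time': 0.0, 'q': array([ 1.10503796e+00,  2.76587350e-01,  1.50616895e+00,  7.31832156e-07,
        1.36069793e+00, -1.21002882e-01]), 'joint_velocities': array([-0.00033176,  0.00147722, -0.0001726 , -0.00022383,  0.00044698,
        0.0030333 ]), 'tau': array([ 1.48308172e-03, -4.16763783e+01, -2.45809042e+01, -1.49236178e-05,
        1.08019420e-02,  1.28009253e-05]), 'ee_pos': array([194.06557603, 540.62336299, 201.52985482]), 'orientation': array([-3.13974478e+00, -2.25416905e-04,  2.79683680e+00]), 'wrist_force': array([-0.50367622, -0.969406  ,  0.17791762]), 'ft_torque': array([0.01621289, 0.0068863 , 0.00594177]), 'grip_force': 0.0, 'grip_width': 0.9999923986828865}
top 402.07342761619003 [ 358.60144207   67.79690175 1576.39567506]
side 418.3994010233662 [ -58.74654643 1277.91308995  924.40322758]
```

View pics/top0b.png

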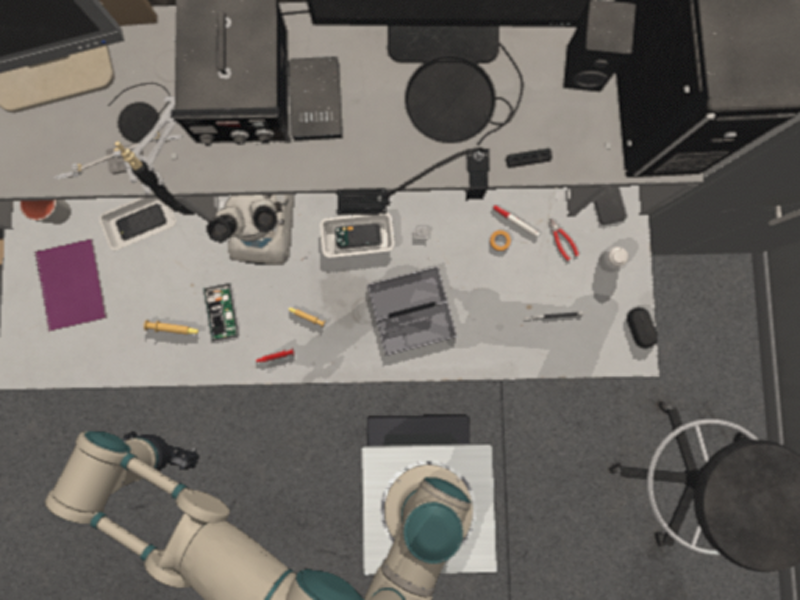

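View pics/side0b.png

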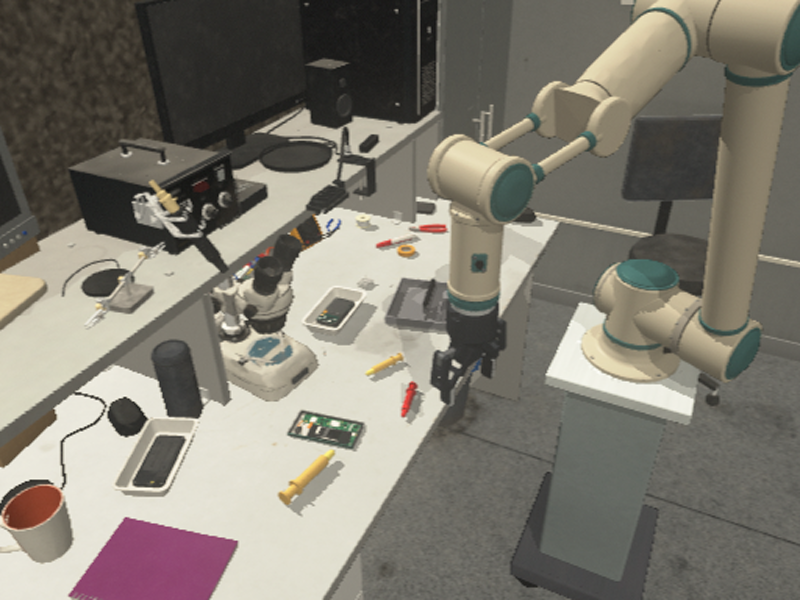

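The top view has +y to the left and +x up. In the 800x600 picture, the caddy is at about (412,315), the small yellow syringe at (306,317) and the screwdriver at (553,316) with its blade to the left. Next I'll measure the colours and zoom in.

```bash
python3 - <<'E'
from h import *
im=cv2.imread('pics/top0.png')
c=im[165:240,175:385]; cv2.imwrite('pics/c1.png',cv2.resize(c,None,fx=3.8,fy=3.8,interpolation=cv2.INTER_CUBIC))
hsv=cv2.cvtColor(im,cv2.COLOR_BGR2HSV)
def blobs(m,z,name,mn=12):
    n,l,st,ce=cv2.connectedComponentsWithStats(m.astype(np.uint8))
    for i in range(1,n):
        if st[i,4]<mn: continue
        p=np.argwhere(l==i)[:,::-1]; w=ray('top',p,z)[:,:2]
        (cx,cy),(a,b),an=cv2.minAreaRect(w.astype(np.float32)); u,s,v=np.linalg.svd(w-w.mean(0),full_matrices=False)
        print(name,'px',p.mean(0).round(1),'n',len(p),'mean',w.mean(0).round(1),'rect',round(cx,1),round(cy,1),round(a),round(b),'axis',v[0].round(3))
H,S,V=[hsv[...,i].astype(int) for i in range(3)]
roi=np.zeros(H.shape,bool); roi[120:245,0:420]=1
blobs(roi&(H>12)&(H<32)&(S>90)&(V>90),10.6,'yellow')
r2=np.zeros_like(roi); r2[195:210,330:378]=1
blobs(r2&(V<90),4.5,'dark')
r2[:]=0; r2[168:235,230:295]=1
blobs(r2&(V<50),50,'handle')
print(V[202,325:378]); print(V[203,325:378])
E
```

```text
yellow px [222.7 145.8] n 13 mean [698.4 182.5] rect 697.8 185.3 24 8 axis [-0.022  1.   ]
yellow px [319.6 153.5] n 99 mean [ 658.5 -199.9] rect 658.6 -201.3 47 52 axis [-0.946  0.323]
yellow px [195.8 202.1] n 82 mean [477.1 290.9] rect 477.2 291.2 94 14 axis [-0.425 -0.905]
yellow px [108.1 209.5] n 159 mean [455.8 634.1] rect 455.9 630.8 135 21 axis [-0.148 -0.989]
dark px [358.7 201.7] n 49 mean [ 465.1 -345.5] rect 465.2 -344.6 9 82 axis [-0.061  0.998]
handle px [262.6 198.1] n 63 mean [483.7  30.5] rect 483.8 28.8 8 111 axis [ 0.239 -0.971]
[163 162 163 162 164 162 163 162 163 162 163 166 169 166 157 147 155 162
 163 171 180 184 162 103  62  55  55  59  63  60  60  59  64  68  68  67
  68  71  71  72  74  80  83  88  96 100 112 138 159 164 163 164 164]
[163 163 163 163 163 164 163 163 162 162 161 168 174 164 154 142 140 136
 129 133 142 140 119  86  69  70  72  75  79  82  81  85  95 102 103 102
 102 104 103 102 105 113 120 118 107 108 126 156 163 164 164 164 164]
```

View pics/c1.png

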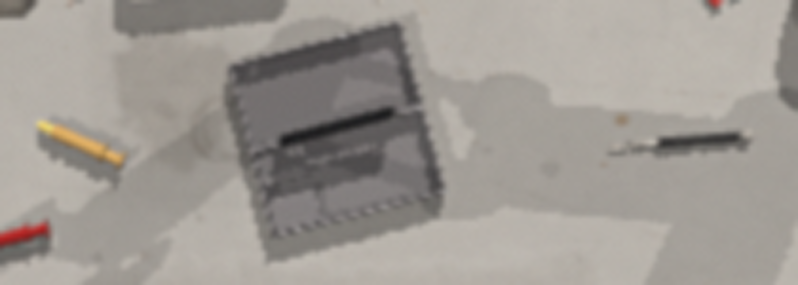

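The crop shows the syringe at crop (80,143), the caddy handle from (285,140) to (390,110), and the screwdriver with its grip at (700,140) and tip at about (612,150). I still need to find the slot end, so I'll make contrast-stretched crops from both cameras.

```bash
python3 - <<'E'
from h import *
def st(c,f,lo,hi):
    c=np.clip((c.astype(float)-lo)*255/(hi-lo),0,255).astype(np.uint8); return cv2.resize(c,f,interpolation=cv2.INTER_CUBIC)
a=cv2.imread('pics/top0.png')[168:236,230:296]; b=cv2.imread('pics/side0.png')[170:222,238:300]
cv2.imwrite('pics/c2.png',np.hstack([st(a,(400,412),30,170),st(b,(400,412),30,170)]))
E
```

```text
(no output)
```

View pics/c2.png

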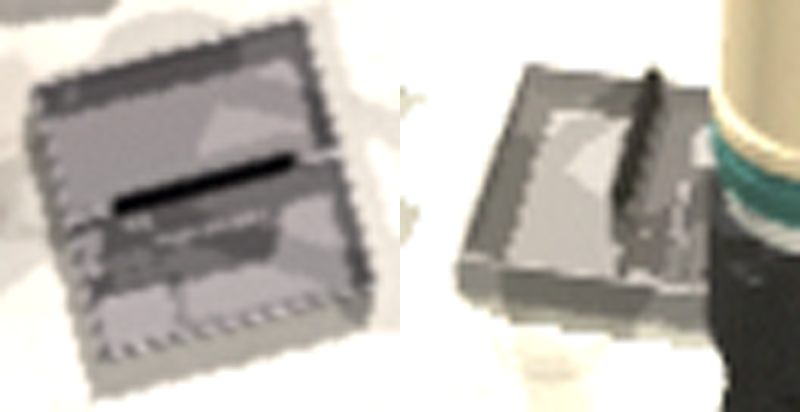

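The block shows at the left end of the lower bay, with its edge at crop x≈180. So caddy +y is about world +y, +x is up in the picture, and yaw is about +0.24. Next I'll refine the caddy centre from the rim corners and find the syringe's nozzle end.

```bash
python3 - <<'E'
from h import *
k=66/400
c=np.array([(35,90),(303,18),(375,292),(97,362)])*k+[230,168]
w=ray('top',c,22)[:,:2]; print(w.round(1),w.mean(0).round(1),[round(float(np.linalg.norm(w[i]-w[i-1]))) for i in range(4)])
for i,j in((1,0),(2,3)): d=w[j]-w[i]; print('yaw',np.arctan2(-d[0],d[1]))
for i,j in((3,0),(2,1)): d=w[j]-w[i]; print('yaw',np.arctan2(d[1],d[0]))
# handle ends
print(ray('top',np.array([(118,207),(295,160)])*k+[230,168],50).round(1))
# syringe width profile in both views
for n in('top','side'):
    im=cv2.imread(f'pics/{n}0.png'); u,v=proj(n,[477,291,10.6])[0]; print(n,u,v)
    cv2.imwrite(f'pics/s_{n}.png',cv2.resize(im[int(v)-14:int(v)+14,int(u)-18:int(u)+18],(400,311),interpolation=cv2.INTER_CUBIC))
cv2.imwrite('pics/c3.png',np.hstack([cv2.imread('pics/s_top.png'),cv2.imread('pics/s_side.png')]))
E
```

```text
[[548.  132.7]
 [590.8 -40.7]
 [413.8 -81.3]
 [373.3  96.4]] [481.5  26.8] [179, 179, 182, 182]
yaw 0.24194430666306252
yaw 0.2241613663509988
yaw 0.20478001683767996
yaw 0.22505162509573848
[[469.5  80.8  50. ]
 [496.6 -31.1  50. ]]
top 195.74835197844988 202.15154631402893
side 245.08841925565966 232.73872029260184
```

View pics/c3.png

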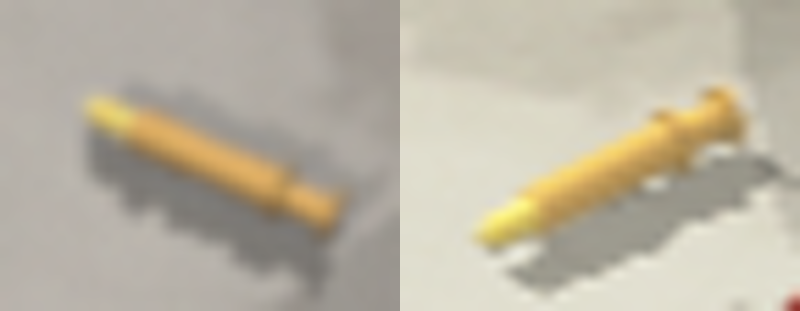

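The nozzle is at the left end in the top view (+x, +y), with the plunger at the right. My estimates:

| Item | Centre (mm) | Yaw / direction |
|---|---|---|
| Caddy | (483,28) | yaw 0.23 |
| Syringe | (473,283) | – |
| Screwdriver grip | (465,-345) | blade toward +y |

First, the arm goes above the screwdriver.

arm_command --motion '[{"slide": [0.271,-0.883,0],"spin": -1.156,"hand": 1},{"slide": [0.271,-0.883,0],"spin": -1.156,"hand": 1},{"slide": [0.271,-0.883,0],"spin": -1.156,"hand": 1},{"slide": [0.271,-0.883,0],"spin": -1.156,"hand": 1},{"slide": [0.271,-0.883,0],"spin": -1.156,"hand": 1},{"slide": [0.271,-0.883,0],"spin": -1.156,"hand": 1},{"slide": [0.271,-0.883,0],"spin": -1.156,"hand": 1},{"slide": [0.271,-0.883,0],"spin": -1.156,"hand": 1},{"slide": [0.271,-0.883,0],"spin": -1.156,"hand": 1},{"slide": [0.271,-0.883,0],"spin": -1.156,"hand": 1},{"slide": [0.271,-0.883,0],"spin": -1.156,"hand": 1},{"slide": [0.271,-0.883,0],"spin": -1.156,"hand": 1}]'

```text
time: 1.6
ee_pos: [414.5, -177.9, 202.3]
orientation: [3.141, -0.0, 1.64]
wrist_force: [1.5, 0.3, 0.4]
grip_width: 1.003
grip_force: 0.0
```

arm_command --motion '[{"slide": [0.0505,-0.1646,0]},{"slide": [0.0505,-0.1646,0]},{"slide": [0.0505,-0.1646,0]},{"slide": [0.0505,-0.1646,-0.05]},{"slide": [0.0505,-0.1646,-0.11]},{"slide": [0.0505,-0.1646,-0.15]},{"slide": [0.0505,-0.1646,-0.15]},{"slide": [0.0505,-0.1646,-0.15]}]'

```text
invalid input
```

```bash
python3 - <<'E'
from h import *
s=status.observe(); print(s['ee_pos'],s['orientation'])
im=shot('side','side1.png'); t=shot('top','top1.png')
u,v=proj('side',[465,-340,20])[0]; print(u,v)
im=cv2.imread('pics/side1.png'); T=cv2.imread('pics/top1.png')
a=cv2.resize(im[int(v)-35:int(v)+35,int(u)-40:int(u)+40],(400,350),interpolation=cv2.INTER_CUBIC)
b=cv2.resize(T[168:236,230:296],(361,350),interpolation=cv2.INTER_CUBIC)
cv2.imwrite('pics/c4.png',np.hstack([a,b]))
E
```

```text
[ 414.46056669 -177.85598285  202.26906619] [ 3.14121720e+00 -4.50226244e-04  1.63980181e+00]
311.0807928190852 152.15012893732896
```

View pics/c4.png

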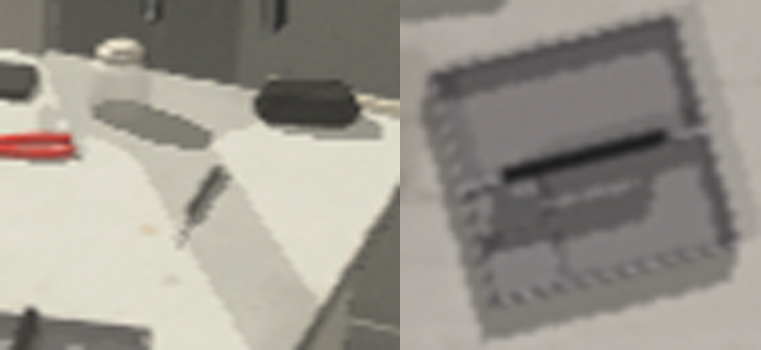

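Each row has to carry all its fields. The side crop shows the screwdriver undisturbed, from its tip at (180,243) to its grip end at (222,172). The caddy is clear too, with the block at its lower-left. I'll cross-check the side rays and then continue.

```bash
python3 - <<'E'
from h import *
c=np.array([(180,243),(195,216),(222,172)])/5+[311-40,152-35]; w=ray('side',c,5); print(w.round(1))
T=cv2.imread('pics/top1.png'); c=np.array([(620,0)]);k=66/361
q=np.array([(30,78),(275,14),(338,244),(90,305)])*k+[230,168]; w=ray('top',q,22); print(w.round(1),w.mean(0))
V=T.max(2); m=np.zeros(V.shape,bool); m[180:215,240:290]=V[180:215,240:290]<50
w=ray('top',np.argwhere(m)[:,::-1],50)[:,:2]; print(len(w),cv2.minAreaRect(w.astype(np.float32)),w.mean(0))
S=cv2.imread('pics/side1.png').max(2); m=np.zeros(S.shape,bool); m[150:163,305:318]=S[150:163,305:318]<85
w=ray('side',np.argwhere(m)[:,::-1],4.5)[:,:2]; print(len(w),w.mean(0),np.linalg.svd(w-w.mean(0))[2][0],np.ptp(w,0))
E
```

```text
[[ 447.6 -242.1    5. ]
 [ 452.3 -293.1    5. ]
 [ 458.1 -382.2    5. ]]
[[550.4 133.8  22. ]
 [592.4 -41.9  22. ]
 [427.5 -81.4  22. ]
 [388.4  94.4  22. ]] [489.69358573  26.24709941  22.        ]
61 ((484.2166748046875, 28.906570434570312), (7.40371036529541, 110.87187194824219), 12.805506706237793) [484.21062775  28.93360805]<stdin>:8: RuntimeWarning: Mean of empty slice.
  ret = um.true_divide(
Traceback (most recent call last):
ValueError: zero-size array to reduction operation maximum which has no identity
```

arm_command --motion '[{"slide": [0.0505,-0.1646,0],"spin": 0,"hand": 1},{"slide": [0.0505,-0.1646,0],"spin": 0,"hand": 1},{"slide": [0.0505,-0.1646,0],"spin": 0,"hand": 1},{"slide": [0.0505,-0.1646,-0.05],"spin": 0,"hand": 1},{"slide": [0.0505,-0.1646,-0.1],"spin": 0,"hand": 1},{"slide": [0.0505,-0.1646,-0.15],"spin": 0,"hand": 1},{"slide": [0.0505,-0.1646,-0.15],"spin": 0,"hand": 1},{"slide": [0.0505,-0.1646,-0.15],"spin": 0,"hand": 1}]'

```text
time: 2.7
ee_pos: [466.0, -340.9, 53.9]
orientation: [3.14, 0.002, 1.641]
wrist_force: [-0.8, -0.1, 0.2]
grip_width: 1.0
grip_force: 0.0
```

Handle centre confirmed at (484,29), yaw about 0.225. I'll descend half open and watch the force.

arm_command --motion '[{"slide": [0,0,-0.02],"spin": 0,"hand": 0.5},{"slide": [0,0,-0.03],"spin": 0,"hand": 0.5},{"slide": [0,0,-0.04],"spin": 0,"hand": 0.5},{"slide": [0,0,-0.046],"spin": 0,"hand": 0.5},{"slide": [0,0,-0.049],"spin": 0,"hand": 0.5},{"slide": [0,0,-0.051],"spin": 0,"hand": 0.5},{"slide": [0,0,-0.051],"spin": 0,"hand": 0.5}]'

```text
time: 3.58
ee_pos: [465.0, -340.4, 1.4]
orientation: [3.141, -0.0, 1.641]
wrist_force: [-0.6, 0.1, 0.8]
grip_width: 0.499
grip_force: 0.0
```

arm_command --motion '[{"slide": [0,0,0],"spin": 0,"hand": 0.3},{"slide": [0,0,0],"spin": 0,"hand": 0.2},{"slide": [0,0,0],"spin": 0,"hand": 0.1},{"slide": [0,0,0],"spin": 0,"hand": 0},{"slide": [0,0,0],"spin": 0,"hand": 0},{"slide": [0,0,0],"spin": 0,"hand": 0}]' --force 30

```text
time: 4.32
ee_pos: [464.9, -340.4, 1.4]
orientation: [3.142, -0.0, 1.641]
wrist_force: [0.3, 0.0, -0.5]
grip_width: 0.003
grip_force: 0.0
```

It closed empty. I'll raise the arm clear and look.

arm_command --motion '[{"slide": [0,0,0.02],"spin": 0,"hand": 0},{"slide": [0,0,0.06],"spin": 0,"hand": 0},{"slide": [0,0.06,0.1],"spin": 0,"hand": 0.5},{"slide": [0,0.12,0.15],"spin": 0,"hand": 0.5},{"slide": [0,0.17,0.15],"spin": 0,"hand": 0.5},{"slide": [0,0.17,0.15],"spin": 0,"hand": 0.5}]'

```text
time: 5.08
ee_pos: [464.7, -167.2, 152.9]
orientation: [3.14, -0.0, 1.644]
wrist_force: [0.8, -0.9, -0.4]
grip_width: 0.505
grip_force: 0.0
```

```bash
python3 - <<'E'
from h import *
shot('side','side2.png'); shot('top','top2.png')
im=cv2.imread('pics/side2.png'); T=cv2.imread('pics/top2.png')
a=cv2.resize(im[117:187,271:351],(400,350),interpolation=cv2.INTER_CUBIC)
b=cv2.resize(T[180:225,325:385],(400,300),interpolation=cv2.INTER_CUBIC); b=cv2.copyMakeBorder(b,0,50,0,0,0)
cv2.imwrite('pics/c5.png',np.hstack([a,b]))
E
```

```text
(no output)
```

View pics/c5.png

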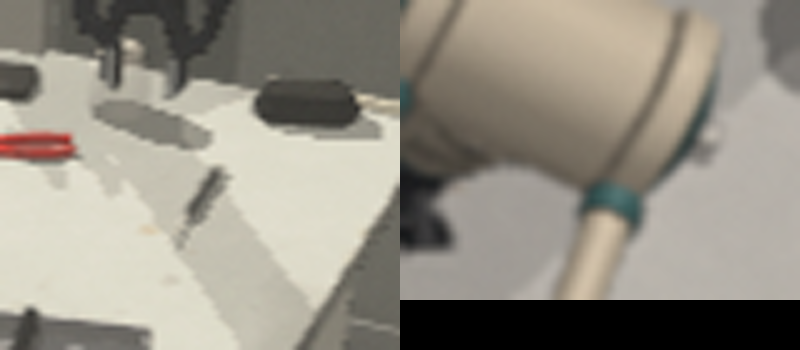

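The screwdriver hasn't moved. I'll check where the finger tips appear against the pose.

```bash
python3 - <<'E'
from h import *
s=status.observe();print(s['ee_pos'],s['orientation'],s['q'])
for n in ('side','top'):print(n,proj(n,[s['ee_pos'],[465,-345,4.5],[455,-340,4.5]]).round(1))
S=cv2.imread('pics/side2.png').max(2)
print(S[148:170,300:322])
# two-view triangulation of grip centre from first top picture + side
K,r,t=cam('top');K2,r2,t2=cam('side')
P=[k@np.c_[cv2.Rodrigues(a)[0],b] for k,a,b in((K,r,t),(K2,r2,t2))]
for p,q in (((358.7,201.7),(271+209/5,117+194/5)),((336,203.5),(271+180/5,117+243/5))):
    X=cv2.triangulatePoints(P[0],P[1],np.array(p),np.array(q))[:,0]; print(X[:3]/X[3])
E
```

```text
[ 464.9999492  -169.61850206  151.88181447] [3.14070964e+00 9.05223878e-04 1.64304416e+00] [-4.90210066e-01  1.90962894e-01  1.75302687e+00 -3.16840428e-04
  1.19637320e+00 -5.62342598e-01]
side [[298.8 141.5]
 [311.2 154.7]
 [313.  155.6]]
top [[319.8 199.8]
 [358.6 201.7]
 [357.4 204.3]]
[[198 198 197 199 199 200 200 199 198 197 212 223 223 223 223 222 222 222
  222 222 221 221]
 [197 198 199 200 201 199 198 197 198 197 198 210 221 222 221 221 224 223
  223 222 221 221]
 [199 197 198 198 198 197 198 200 200 199 198 200 192 170 158 180 212 222
  223 222 222 222]
 [198 198 198 200 197 198 198 200 200 199 200 197 170 113 114 160 200 220
  222 222 221 221]
 [199 200 197 196 196 198 198 200 198 200 198 182 141  90 104 140 157 194
  223 222 221 222]
 [198 197 197 197 198 198 198 199 199 197 183 142  96  87 128 153 191 222
  223 222 222 222]
 [197 198 197 197 197 198 199 199 197 198 175 120  90 108 128 144 192 221
  221 221 222 222]
 [197 197 199 199 197 199 198 199 199 190 154  97 104 128 131 169 211 222
  222 222 221 223]
 [200 200 199 199 200 198 198 197 196 165 104  90 115 132 169 200
[... 625 characters left out ...]
97 198 197 197 198 197 196 197 197
  198 198 197 197]
 [221 222 223 224 220 188 177 170 168 197 196 197 198 199 198 197 199 200
  200 198 198 199]
 [223 222 222 223 216 200 169 166 196 195 196 197 198 199 198 199 198 198
  197 194 196 196]
 [223 222 222 222 222 212 171 169 198 196 197 197 196 198 197 197 197 195
  195 196 196 195]
 [223 222 221 222 223 214 197 197 194 194 195 197 195 196 196 195 196 195
  195 195 196 195]
 [223 223 223 221 222 221 212 198 197 197 197 196 196 195 196 195 195 195
  196 195 195 196]
 [221 222 221 221 221 222 222 212 197 197 194 196 196 196 195 196 196 195
  196 194 194 195]]
[ 462.00521699 -348.36381937   -2.11639149]
[ 457.29002748 -260.15738362   -6.59472387]
```

By ray, the screwdriver's grip really is at about (463,-345), so the fingers must have closed above it. I'll shut the fingers over clear bench and measure where the tips really are.

arm_command --motion '[{"slide": [0,0,-0.03],"spin": 0,"hand": 0},{"slide": [0,0,-0.06],"spin": 0,"hand": 0},{"slide": [0,0,-0.09],"spin": 0,"hand": 0},{"slide": [0,0,-0.09],"spin": 0,"hand": 0},{"slide": [0,0,-0.09],"spin": 0,"hand": 0}]'

```text
time: 5.8
ee_pos: [465.5, -171.7, 61.8]
orientation: [3.141, 0.001, 1.64]
wrist_force: [-0.3, -0.0, -0.1]
grip_width: -0.0
grip_force: 0.0
```

```bash
python3 - <<'E'
from h import *
s=status.observe();e=s['ee_pos'];print(e,s['grip_width'])
shot('side','side3.png'); im=cv2.imread('pics/side3.png')
p=proj('side',[e,e+[0,0,19],e+[0,0,73]]);print(p)
u,v=p[0].astype(int); u0,v0=u-20,v-25
a=cv2.resize(im[v0:v0+35,u0:u0+40],(800,700)[:2],interpolation=cv2.INTER_NEAREST)
for q in p: cv2.circle(a,tuple(((q-[u0,v0]+.5)*20).astype(int)),5,(0,0,255),-1)
i0=cv2.imread('pics/side0.png');q0=proj('side',[194.2,541,202])[0];print(q0)
b=cv2.resize(i0[int(q0[1])-35:int(q0[1])+15,int(q0[0])-25:int(q0[0])+25],(400,400),interpolation=cv2.INTER_CUBIC);cv2.circle(b,(204,284),4,(0,0,255),-1)
a=cv2.resize(a,(400,400*35//40));a=cv2.copyMakeBorder(a,0,50,0,0,0)
cv2.imwrite('pics/c6.png',np.hstack([a,b]))
E
```

```text
[ 465.51446052 -171.6568697    61.75184916] -0.000326518392624679
[[297.88149761 160.58351552]
 [298.08214252 156.59805609]
 [298.66572241 145.00626521]]
[297.96447988 261.31083745]
```

View pics/c6.png

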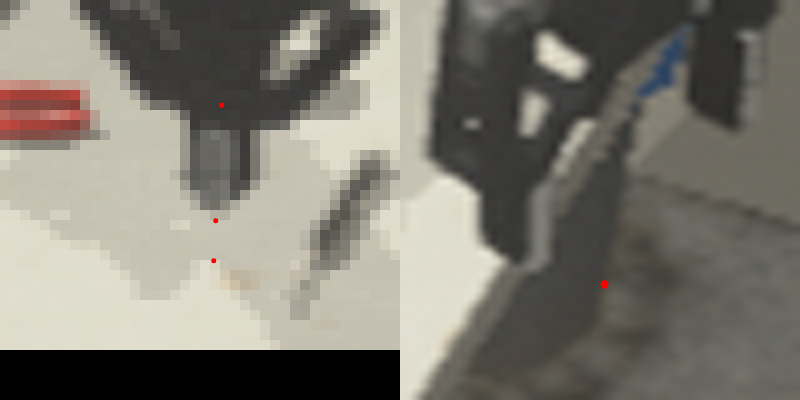

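With the fingers shut, the tips appear about 5 px (20+ mm) above the projected TCP. I'll find the true bench contact with a gentle guarded touch, since TCP z=1.4 cleared a 9 mm tall tool.

arm_command --motion '[{"slide": [0,0,-0.03],"spin": 0,"hand": 0},{"slide": [0,0,-0.05],"spin": 0,"hand": 0},{"slide": [0,0,-0.06],"spin": 0,"hand": 0},{"slide": [0,0,-0.062],"spin": 0,"hand": 0},{"slide": [0,0,-0.064],"spin": 0,"hand": 0},{"slide": [0,0,-0.066],"spin": 0,"hand": 0},{"slide": [0,0,-0.066],"spin": 0,"hand": 0}]'

```text
time: 6.72
ee_pos: [465.1, -170.5, -4.3]
orientation: [3.141, 0.0, 1.641]
wrist_force: [0.0, 0.3, -0.0]
grip_width: 0.006
grip_force: 0.0
```

arm_command --motion '[{"slide": [0,0,-0.001],"spin": 0,"hand": 0},{"slide": [0,0,-0.002],"spin": 0,"hand": 0},{"slide": [0,0,-0.003],"spin": 0,"hand": 0}]'

```text
time: 7.1
ee_pos: [464.9, -170.4, -7.6]
orientation: [3.141, 0.0, 1.641]
wrist_force: [-0.5, -0.1, 1.0]
grip_width: 0.002
grip_force: 0.0
```

arm_command --motion '[{"slide": [0,0,-0.001],"spin": 0,"hand": 0},{"slide": [0,0,-0.002],"spin": 0,"hand": 0},{"slide": [0,0,-0.003],"spin": 0,"hand": 0}]'

```text
time: 7.48
ee_pos: [464.9, -170.4, -10.7]
orientation: [3.142, 0.0, 1.641]
wrist_force: [0.3, -0.5, 0.1]
grip_width: 0.0
grip_force: 0.0
```

arm_command --motion '[{"slide": [0,0,-0.001],"spin": 0,"hand": 0},{"slide": [0,0,-0.002],"spin": 0,"hand": 0}]'

```text
time: 7.72
ee_pos: [464.9, -170.4, -12.6]
orientation: [3.142, 0.0, 1.641]
wrist_force: [0.7, -0.2, -0.4]
grip_width: -0.002
grip_force: 0.0
```

arm_command --motion '[{"slide": [0,0,-0.001],"spin": 0,"hand": 0},{"slide": [0,0,-0.002],"spin": 0,"hand": 0}]'

```text
time: 7.98
ee_pos: [464.9, -170.4, -14.6]
orientation: [3.142, -0.0, 1.641]
wrist_force: [-0.4, 0.8, 1.4]
grip_width: -0.002
grip_force: 0.0
```

arm_command --motion '[{"slide": [0,0,-0.001],"spin": 0,"hand": 0},{"slide": [0,0,-0.002],"spin": 0,"hand": 0}]'

```text
time: 8.22
ee_pos: [464.9, -170.4, -16.7]
orientation: [3.142, 0.0, 1.641]
wrist_force: [0.0, 0.2, -0.3]
grip_width: 0.002
grip_force: 0.0
```

arm_command --motion '[{"slide": [0,0,-0.001],"spin": 0,"hand": 0},{"slide": [0,0,-0.002],"spin": 0,"hand": 0}]'

```text
time: 8.48
ee_pos: [464.9, -170.4, -18.6]
orientation: [3.141, 0.0, 1.641]
wrist_force: [-0.9, -0.8, 0.2]
grip_width: 0.002
grip_force: 0.0
```

```bash
python3 - <<'E'
from h import *
s=status.observe();print(s['ee_pos'],s['wrist_force'],s['q'])
shot('side','side4.png');shot('top','top4.png')
S=cv2.imread('pics/side4.png'); p=proj('side',[465,-170.4,0])[0];print(p)
u,v=p.astype(int);print(S.max(2)[v-22:v+8,u-8:u+9])
E
```

```text
[ 464.92985077 -170.41289823  -18.6439212 ] [-0.90610659 -0.76031142  0.17928287] [-4.91962974e-01  3.91318974e-01  1.97940996e+00  3.53208327e-05
  7.70768155e-01 -5.61998949e-01]
[297.25055508 173.37967614]
[[ 76  67  64  60  61  62  63  60  59  59  60  59  62  59  61  59  59]
 [ 87  88  79  63  61  62  62  62  61  61  60  62  63  64  63  59  58]
 [ 76  98  97  63  60  62  62  59  62  62  61  62  60  60  61  61  60]
 [ 67  62  73  78  65  59  60  60  63  62  60  61  60  60  63  59  61]
 [ 65  65  75 104  99  64  61  61  61  61  60  60  60  61  62  63 101]
 [ 64  63  63  95 107  76  61  63  62  61  61  63  60  60  65 100 167]
 [ 65  65  63  60  63  61  62  62  61  62  63  64  62  62  99 164 196]
 [ 62  65  63  62  62  62  63  62  60  62  60  62  60  74 152 197 181]
 [ 65  65  63  65  64  64  63  62  60  60  63  62  60  94 161 177 124]
 [106  66  65  66  63  62  61  61  61  62  62  62  61  94 118  96  60]
 [170 107  66  66  61  61  63  64  63  62  62  60  61  64  63  63  61]
 [200 163  93  81  75  68  63  62  62  62  64  62  63  64  62  63  62]
 [199 198 199 199 172 106  65  64  60  
[... 539 characters left out ...]
224 223 214 199 179 129 105 113 100 143 203 212 198 196 196]
 [223 223 222 223 223 214 182 138 117 135 191 222 222 222 219 202 184]
 [222 223 223 223 222 222 213 199 199 212 221 220 220 218 213 201 184]
 [223 222 223 223 224 222 222 223 223 222 196 155 155 156 188 218 209]
 [223 223 223 223 223 223 223 223 223 200 159 154 155 155 154 156 176]
 [222 222 222 222 223 223 222 222 222 223 198 161 158 155 156 154 154]
 [222 222 222 222 223 223 223 224 224 222 223 223 198 159 158 154 154]
 [222 222 222 222 223 222 223 223 224 224 223 223 222 222 196 159 157]
 [221 222 223 222 221 219 218 221 224 224 223 223 222 222 222 220 192]
 [219 221 220 221 221 222 223 224 225 225 224 224 223 222 221 196 161]]
```

The tips are still about 1 to 1.5 px (roughly 5 mm) above the bench, since the shadow gap is visible. I'll continue down gently.

arm_command --motion '[{"slide": [0,0,-0.001],"spin": 0,"hand": 0},{"slide": [0,0,-0.002],"spin": 0,"hand": 0}]'

```text
time: 8.82
ee_pos: [464.9, -170.4, -20.6]
orientation: [3.142, 0.0, 1.641]
wrist_force: [-0.2, -0.7, -0.2]
grip_width: 0.0
grip_force: 0.0
```

arm_command --motion '[{"slide": [0,0,-0.001],"spin": 0,"hand": 0},{"slide": [0,0,-0.0015],"spin": 0,"hand": 0}]'

```text
time: 9.07
ee_pos: [464.9, -170.4, -22.2]
orientation: [3.142, -0.0, 1.641]
wrist_force: [-0.4, 0.5, 0.4]
grip_width: -0.001
grip_force: 0.0
```

arm_command --motion '[{"slide": [0,0,-0.001],"spin": 0,"hand": 0},{"slide": [0,0,-0.001],"spin": 0,"hand": 0}]'

```text
time: 9.32
ee_pos: [464.8, -170.3, -23.2]
orientation: [-3.141, -0.0, 1.641]
wrist_force: [0.4, 0.7, 0.2]
grip_width: 0.0
grip_force: 0.0
```

arm_command --motion '[{"slide": [0,0,-0.001],"spin": 0,"hand": 0},{"slide": [0,0,-0.001],"spin": 0,"hand": 0}]'

```text
time: 9.57
ee_pos: [464.9, -170.4, -24.1]
orientation: [-3.142, -0.0, 1.641]
wrist_force: [0.6, -0.3, -0.0]
grip_width: 0.0
grip_force: 0.0
```

arm_command --motion '[{"slide": [0,0,-0.001],"spin": 0,"hand": 0},{"slide": [0,0,-0.001],"spin": 0,"hand": 0}]'

```text
time: 9.82
ee_pos: [464.9, -170.4, -25.2]
orientation: [-3.142, -0.0, 1.641]
wrist_force: [-0.6, -0.2, 0.2]
grip_width: -0.006
grip_force: 0.0
```

arm_command --motion '[{"slide": [0,0,-0.001],"spin": 0,"hand": 0},{"slide": [0,0,-0.001],"spin": 0,"hand": 0}]'

```text
time: 10.07
ee_pos: [464.9, -170.4, -26.2]
orientation: [-3.142, -0.0, 1.641]
wrist_force: [0.1, -1.1, -0.2]
grip_width: -0.003
grip_force: 0.0
```

```bash
python3 - <<'E'
from h import *
shot('side','side5.png')
S=cv2.imread('pics/side5.png'); print(S.max(2)[160:184,291:308])
E
```

```text
[[ 64  63  63  63  63  62  62  61  62  62  62  96 164 195 164  96  60]
 [ 65  64  62  62  61  63  61  62  62  62  62 119 176 163  97  59  61]
 [ 63  63  64  64  65  65  62  60  60  61  64  75  87  77  61  60  61]
 [ 74  68  64  65  61  63  62  63  66  64  64  63  63  64  63  63  81]
 [150 120  91  69  63  63  60  62  64  64  64  63  63  62  66  97 126]
 [200 199 186 129  65  65  64  61  63  64  63  65  65  65 103 128 165]
 [198 199 200 159  82  90  87  65  64  64  79  96  92 108 167 171 169]
 [198 199 199 159  91 105 109  99  82  64 120 178 198 198 199 197 197]
 [201 199 200 160  91 105 115 115  92  63 122 179 196 197 195 196 197]
 [216 200 198 158  93  94 105 115  93  62 118 177 197 195 196 196 196]
 [223 213 199 154  81  95 107 113  93  64 123 179 197 196 197 197 196]
 [224 223 214 156  97 106 107 112  88  87 176 213 196 195 196 199 197]
 [223 224 215 182 143 108 107 105  82 139 205 223 209 187 183 188 194]
 [223 223 224 213 180 133 110 112 109 174 220 218 215 200 186 186 192]
 [223 224 223 223 203 171 139 117 141 155 156 156 188 218 210 200 197]
 [223 223 223 222 223 223 199 163 157 155 156 155 156 156 177 197 194]
 [222 222 223 222 222 223 223 222 198 161 158 156 154 155 155 145 129]
 [222 222 223 223 224 225 224 222 222 223 198 161 157 155 154 154 142]
 [221 223 223 223 223 223 223 225 223 222 222 221 192 153 152 151 152]
 [222 222 222 219 219 221 223 224 223 222 222 198 159 157 153 153 153]
 [220 220 222 222 222 224 224 224 224 224 222 222 221 192 155 156 156]
 [182 189 197 209 215 221 221 221 223 223 222 222 223 199 162 159 155]
 [105 103 104 107 110 119 142 161 169 186 212 222 223 224 224 199 162]
 [105 105 104 106 107 106 104 106 110 125 184 222 223 223 224 222 224]]
```

The tip and its shadow now meet at (298,174), so contact is imminent. Two more gentle steps.

arm_command --motion '[{"slide": [0,0,-0.001],"spin": 0,"hand": 0},{"slide": [0,0,-0.001],"spin": 0,"hand": 0}]'

```text
time: 10.38
ee_pos: [464.9, -170.4, -27.2]
orientation: [-3.142, -0.0, 1.641]
wrist_force: [-0.2, -0.6, 0.1]
grip_width: -0.003
grip_force: 0.0
```

arm_command --motion '[{"slide": [0,0,-0.001],"spin": 0,"hand": 0},{"slide": [0,0,-0.001],"spin": 0,"hand": 0}]'

```text
time: 10.62
ee_pos: [464.9, -170.4, -28.1]
orientation: [-3.142, -0.0, 1.641]
wrist_force: [0.3, -0.8, 0.1]
grip_width: -0.001
grip_force: 0.0
```

arm_command --motion '[{"slide": [0,0,-0.001],"spin": 0,"hand": 0},{"slide": [0,0,-0.001],"spin": 0,"hand": 0}]'

```text
time: 10.88
ee_pos: [465.0, -170.5, -28.8]
orientation: [3.141, 0.0, 1.641]
wrist_force: [-1.0, 0.3, 3.9]
grip_width: 0.002
grip_force: 1.6
```

Contact is at reported z≈-28.5, so true tip height = reported z + 28.5. I'll regrasp the screwdriver with the tip height at about 1.5 mm.

arm_command --motion '[{"slide": [0,0,0.04],"spin": 0,"hand": 0.5},{"slide": [0,-0.03,0.07],"spin": 0,"hand": 0.5},{"slide": [-0.002,-0.09,0.07],"spin": 0,"hand": 0.5},{"slide": [-0.002,-0.15,0.07],"spin": 0,"hand": 0.5},{"slide": [-0.002,-0.172,0.07],"spin": 0,"hand": 0.5},{"slide": [-0.002,-0.172,0.07],"spin": 0,"hand": 0.5},{"slide": [-0.002,-0.172,0.03],"spin": 0,"hand": 0.5},{"slide": [-0.002,-0.172,0.015],"spin": 0,"hand": 0.5},{"slide": [-0.002,-0.172,0.005],"spin": 0,"hand": 0.5},{"slide": [-0.002,-0.172,0.002],"spin": 0,"hand": 0.5},{"slide": [-0.002,-0.172,0.002],"spin": 0,"hand": 0.5}]'

```text
time: 12.25
ee_pos: [463.4, -342.5, -26.6]
orientation: [3.141, 0.001, 1.641]
wrist_force: [0.3, 0.0, -0.6]
grip_width: 0.499
grip_force: 0.0
```

arm_command --motion '[{"slide": [0,0,0],"spin": 0,"hand": 0.3},{"slide": [0,0,0],"spin": 0,"hand": 0.2},{"slide": [0,0,0],"spin": 0,"hand": 0.1},{"slide": [0,0,0],"spin": 0,"hand": 0.05},{"slide": [0,0,0],"spin": 0,"hand": 0},{"slide": [0,0,0],"spin": 0,"hand": 0}]' --force 30

```text
time: 13.0
ee_pos: [463.2, -342.8, -26.5]
orientation: [3.141, 0.001, 1.641]
wrist_force: [-0.2, 0.8, 5.9]
grip_width: 0.116
grip_force: 30.5
```

Gripped at width 0.116. I'll lift and go over the slotted bay, high first.

arm_command --motion '[{"slide": [0,0,0.03],"spin": 0,"hand": 0},{"slide": [0,0,0.07],"spin": 0,"hand": 0},{"slide": [0,0.04,0.1],"spin": 0,"hand": 0},{"slide": [-0.005,0.1,0.1],"spin": 0.08,"hand": 0},{"slide": [-0.01,0.16,0.1],"spin": 0.16,"hand": 0},{"slide": [-0.015,0.22,0.1],"spin": 0.16,"hand": 0},{"slide": [-0.0205,0.28,0.1],"spin": 0.16,"hand": 0},{"slide": [-0.0205,0.325,0.1],"spin": 0.16,"hand": 0},{"slide": [-0.0205,0.3465,0.1],"spin": 0.16,"hand": 0},{"slide": [-0.0205,0.3465,0.1],"spin": 0.16,"hand": 0},{"slide": [-0.0205,0.3465,0.1],"spin": 0.16,"hand": 0}]'

```text
time: 14.38
ee_pos: [442.4, 3.5, 72.8]
orientation: [-3.141, 0.001, 1.801]
wrist_force: [0.4, -0.5, 0.3]
grip_width: 0.115
grip_force: 29.8
```

```bash
python3 - <<'E'
from h import *
s=status.observe();print(s['ee_pos'],s['orientation'],s['grip_width'],s['grip_force'])
for n in('side','top'): shot(n,n+'6.png')
S=cv2.imread('pics/side6.png');T=cv2.imread('pics/top6.png')
e=s['ee_pos']+[0,0,28.5]; d=np.array([-.228,.9737,0]); g=e+[0,0,3]
print(proj('side',[e,g+83*d,g+15*d,g-45*d]).round(1),proj('top',[e,g+83*d,g+39*d,g+15*d]).round(1))
u,v=proj('side',[g+15*d])[0].astype(int);u2,v2=proj('top',[g+15*d])[0].astype(int)
a=cv2.resize(S[v-30:v+40,u-45:u+35],(400,350),interpolation=cv2.INTER_CUBIC)
b=cv2.resize(T[v2-35:v2+35,u2-40:u2+40],(400,350),interpolation=cv2.INTER_CUBIC)
print(u,v,u2,v2)
cv2.imwrite('pics/c7.png',np.hstack([a,b]))
E
```

```text
[442.43698121   3.48941899  72.77092675] [-3.14135913e+00  5.03268916e-04  1.80097367e+00] 0.1154276058423035 29.79035586118698
[[287.2 173.3]
 [283.6 184.1]
 [286.6 174.6]
 [289.1 166.7]] [[270.6 208. ]
 [248.6 213.6]
 [260.3 210.7]
 [266.6 209. ]]
286 174 266 209
```

View pics/c7.png

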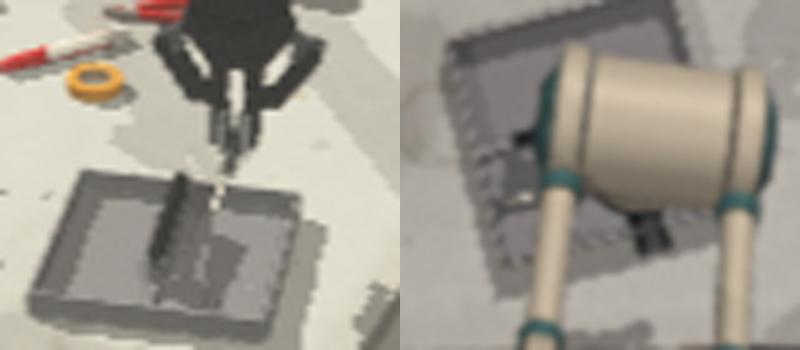

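The side crop shows the blade tip at (216,208), matching my prediction, and the top view agrees within 1 px. So the tool is held as assumed, over the slot line. Now I'll descend into the bay.

arm_command --motion '[{"slide": [0,0,-0.03],"spin": 0,"hand": 0},{"slide": [0,0,-0.055],"spin": 0,"hand": 0},{"slide": [0,0,-0.07],"spin": 0,"hand": 0},{"slide": [0,0,-0.08],"spin": 0,"hand": 0},{"slide": [0,0,-0.085],"spin": 0,"hand": 0},{"slide": [0,0,-0.085],"spin": 0,"hand": 0}]'

```text
time: 15.22
ee_pos: [442.5, 3.9, -12.1]
orientation: [3.142, 0.0, 1.8]
wrist_force: [-0.3, -0.6, -1.4]
grip_width: 0.116
grip_force: 29.8
```

arm_command --motion '[{"slide": [0,0,-0.003],"spin": 0,"hand": 0},{"slide": [0,0,-0.006],"spin": 0,"hand": 0},{"slide": [0,0,-0.008],"spin": 0,"hand": 0},{"slide": [0,0,-0.009],"spin": 0,"hand": 0},{"slide": [0,0,-0.0095],"spin": 0,"hand": 0}]'

```text
time: 15.85
ee_pos: [442.4, 4.1, -21.6]
orientation: [3.142, -0.0, 1.801]
wrist_force: [-0.6, -0.4, -0.2]
grip_width: 0.113
grip_force: 29.8
```

arm_command --motion '[{"slide": [0,0,-0.001],"spin": 0,"hand": 0},{"slide": [0,0,-0.001],"spin": 0,"hand": 0.14},{"slide": [0,0,-0.001],"spin": 0,"hand": 0.17},{"slide": [0,0,-0.001],"spin": 0,"hand": 0.22},{"slide": [0,0,-0.001],"spin": 0,"hand": 0.22},{"slide": [0,0,0.01],"spin": 0,"hand": 0.22},{"slide": [0,0,0.04],"spin": 0,"hand": 0.22},{"slide": [0,0,0.1],"spin": 0,"hand": 0.3},{"slide": [0,0,0.14],"spin": 0,"hand": 0.5}]'

```text
time: 16.98
ee_pos: [443.3, 4.0, 121.6]
orientation: [3.138, 0.001, 1.801]
wrist_force: [1.0, -0.4, 0.2]
grip_width: 0.491
grip_force: 0.0
```

arm_command --motion '[{"slide": [0.007,0.055,0],"spin": -0.15,"hand": 0.6},{"slide": [0.014,0.115,0],"spin": -0.3,"hand": 0.6},{"slide": [0.021,0.175,0],"spin": -0.48,"hand": 0.6},{"slide": [0.027,0.235,0],"spin": -0.66,"hand": 0.6},{"slide": [0.0323,0.2817,0],"spin": -0.66,"hand": 0.6},{"slide": [0.0323,0.2817,-0.04],"spin": -0.66,"hand": 0.6},{"slide": [0.0323,0.2817,-0.09],"spin": -0.66,"hand": 0.6},{"slide": [0.0323,0.2817,-0.11],"spin": -0.66,"hand": 0.6},{"slide": [0.0323,0.2817,-0.11],"spin": -0.66,"hand": 0.6}]'

```text
time: 18.1
ee_pos: [473.3, 285.3, 7.4]
orientation: [-3.139, 0.003, 1.141]
wrist_force: [0.2, 0.3, 1.2]
grip_width: 0.604
grip_force: 0.0
```

```bash
python3 - <<'E'
from h import *
s=status.observe();print(s['ee_pos'],s['orientation'])
for n in('side','top'): shot(n,n+'7.png')
S=cv2.imread('pics/side7.png');T=cv2.imread('pics/top7.png')
u,v=proj('side',[470,150,20])[0].astype(int);u2,v2=proj('top',[470,30,20])[0].astype(int);print(u,v,u2,v2)
a=cv2.resize(S[v-45:v+60,u-60:u+60],(400,350),interpolation=cv2.INTER_CUBIC)
b=cv2.resize(T[v2-35:v2+35,u2-40:u2+40],(400,350),interpolation=cv2.INTER_CUBIC)
cv2.imwrite('pics/c8.png',np.hstack([a,b]))
E
```

```text
[473.34587544 285.2713391    7.40456601] [-3.13925307e+00  2.76963540e-03  1.14095402e+00]
264 209 262 202
```

View pics/c8.png

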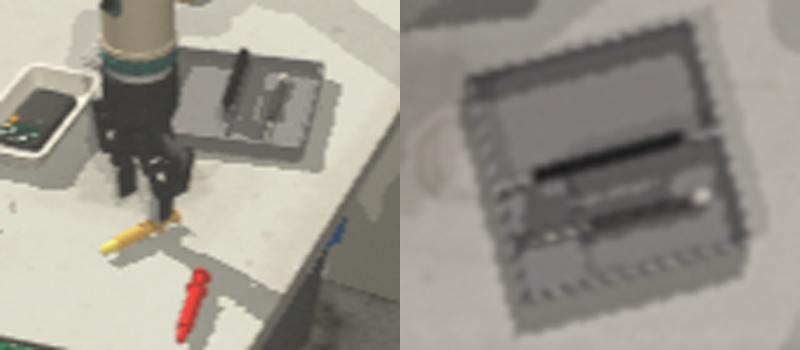

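The screwdriver lies in the lower bay, with the blade in the slot at (530–585,238) of the right crop and the grip at (590–690,210). The syringe sits between the open fingers. I'll descend and grip it.

arm_command --motion '[{"slide": [0.001,0,-0.015],"spin": 0,"hand": 0.6},{"slide": [0.001,0,-0.026],"spin": 0,"hand": 0.6},{"slide": [0.001,0,-0.032],"spin": 0,"hand": 0.6},{"slide": [0.001,0,-0.034],"spin": 0,"hand": 0.6},{"slide": [0.001,0,-0.034],"spin": 0,"hand": 0.6}]'

```text
time: 18.82
ee_pos: [475.7, 285.8, -25.7]
orientation: [-3.142, 0.0, 1.141]
wrist_force: [0.6, 0.6, 0.3]
grip_width: 0.599
grip_force: 0.0
```

arm_command --motion '[{"slide": [0,0,0],"spin": 0,"hand": 0.4},{"slide": [0,0,0],"spin": 0,"hand": 0.3},{"slide": [0,0,0],"spin": 0,"hand": 0.2},{"slide": [0,0,0],"spin": 0,"hand": 0.1},{"slide": [0,0,0],"spin": 0,"hand": 0.1},{"slide": [0,0,0],"spin": 0,"hand": 0.1}]' --force 25

```text
time: 19.58
ee_pos: [476.1, 286.0, -25.2]
orientation: [3.141, -0.001, 1.141]
wrist_force: [0.0, -0.2, 3.4]
grip_width: 0.242
grip_force: 25.4
```

Syringe gripped at width 0.242. I'll lift it and carry it over the plain bay.

arm_command --motion '[{"slide": [0,0,0.03],"spin": 0,"hand": 0.1},{"slide": [0,0,0.08],"spin": 0,"hand": 0.1},{"slide": [0,0,0.12],"spin": 0,"hand": 0.1},{"slide": [0.012,-0.05,0.12],"spin": 0.16,"hand": 0.1},{"slide": [0.024,-0.11,0.12],"spin": 0.33,"hand": 0.1},{"slide": [0.036,-0.17,0.12],"spin": 0.5,"hand": 0.1},{"slide": [0.048,-0.22,0.12],"spin": 0.66,"hand": 0.1},{"slide": [0.0549,-0.242,0.12],"spin": 0.66,"hand": 0.1},{"slide": [0.0549,-0.242,0.12],"spin": 0.66,"hand": 0.1},{"slide": [0.0549,-0.242,0.12],"spin": 0.66,"hand": 0.1}]'

```text
time: 20.82
ee_pos: [529.9, 44.5, 94.0]
orientation: [-3.141, -0.001, 1.801]
wrist_force: [-0.6, 0.5, -0.2]
grip_width: 0.243
grip_force: 24.8
```

```bash
python3 - <<'E'
from h import *
s=status.observe();e=s['ee_pos'];print(e,s['orientation'],s['grip_width'])
im=shot('side','side8.png'); h=cv2.cvtColor(im,cv2.COLOR_RGB2HSV).astype(int)
c=np.array([np.cos(s['orientation'][2]-np.pi/2),np.sin(s['orientation'][2]-np.pi/2),0]);d=np.array([-c[1],c[0],0])
ctr=e+[0,0,28.5+8.6]; p=proj('side',[ctr+k*d for k in(53,35,-43)]);print(p.round(1))
u,v=p[1].astype(int)
m=(h[...,0]>12)&(h[...,0]<32)&(h[...,1]>90)&(h[...,2]>90); q=np.argwhere(m[v-40:v+40,u-40:u+40])+[v-40,u-40]
n,l,st,ce=cv2.connectedComponentsWithStats(m.astype(np.uint8)); print([(st[i].tolist(),ce[i].round(1).tolist()) for i in range(1,n) if st[i,4]>15 and abs(ce[i][0]-u)<60 and abs(ce[i][1]-v)<60])
E
```

```text
[529.89262129  44.47535635  94.01671102] [-3.14053688e+00 -9.91564959e-04  1.80062422e+00] 0.24290771711956385
[[258.8 173.6]
 [259.8 171.1]
 [264.2 161. ]]
[([259, 157, 7, 18, 73], [261.6, 164.8])]
```

The syringe's image extent (rows 157–175) matches the hold I assumed. Lowering it into the plain bay.

arm_command --motion '[{"slide": [0,0,-0.04],"spin": 0,"hand": 0.1},{"slide": [0,0,-0.075],"spin": 0,"hand": 0.1},{"slide": [0,0,-0.095],"spin": 0,"hand": 0.1},{"slide": [0,0,-0.105],"spin": 0,"hand": 0.1},{"slide": [0,0,-0.11],"spin": 0,"hand": 0.1},{"slide": [0,0,-0.112],"spin": 0,"hand": 0.1},{"slide": [0,0,-0.112],"spin": 0,"hand": 0.1}]'

```text
time: 21.75
ee_pos: [531.2, 43.9, -17.0]
orientation: [3.14, 0.0, 1.801]
wrist_force: [0.3, -1.0, -0.3]
grip_width: 0.247
grip_force: 24.8
```

arm_command --motion '[{"slide": [0,0,-0.001],"spin": 0,"hand": 0.1},{"slide": [0,0,-0.002],"spin": 0,"hand": 0.1},{"slide": [0,0,-0.003],"spin": 0,"hand": 0.1},{"slide": [0,0,-0.003],"spin": 0,"hand": 0.1}]'

```text
time: 22.25
ee_pos: [530.5, 43.8, -20.7]
orientation: [-3.141, -0.0, 1.801]
wrist_force: [0.3, 0.9, -0.1]
grip_width: 0.241
grip_force: 24.8
```

arm_command --motion '[{"slide": [0,0,-0.0008],"spin": 0,"hand": 0.1},{"slide": [0,0,-0.0008],"spin": 0,"hand": 0.26},{"slide": [0,0,-0.0008],"spin": 0,"hand": 0.29},{"slide": [0,0,-0.0008],"spin": 0,"hand": 0.32},{"slide": [0,0,-0.0008],"spin": 0,"hand": 0.32},{"slide": [0,0,0.01],"spin": 0,"hand": 0.32},{"slide": [0,0,0.04],"spin": 0,"hand": 0.32},{"slide": [0,0,0.09],"spin": 0,"hand": 0.4},{"slide": [0,0.04,0.13],"spin": 0,"hand": 0.5},{"slide": [0,0.1,0.13],"spin": 0,"hand": 0.5},{"slide": [0,0.16,0.13],"spin": 0,"hand": 0.5},{"slide": [0,0.22,0.13],"spin": 0,"hand": 0.5}]'

```text
time: 23.75
ee_pos: [530.8, 265.6, 110.7]
orientation: [3.14, -0.0, 1.801]
wrist_force: [1.6, 0.1, 0.0]
grip_width: 0.496
grip_force: 0.0
```

```bash
python3 - <<'E'
from h import *
s=status.observe();e=s['ee_pos'];print(e,s['orientation'],s['grip_width'])
for n in('side','top'): shot(n,n+'9.png')
S=cv2.imread('pics/side9.png');T=cv2.imread('pics/top9.png')
V=T.max(2).astype(int); m=np.zeros(V.shape,bool); m[180:212,240:290]=V[180:212,240:290]<50
n,l,st,ce=cv2.connectedComponentsWithStats(m.astype(np.uint8));
for i in range(1,n):
    if st[i,4]>15:
        w=ray('top',np.argwhere(l==i)[:,::-1],50)[:,:2]; print('dark',st[i],cv2.minAreaRect(w.astype(np.float32)),w.mean(0))
h=cv2.cvtColor(T,cv2.COLOR_BGR2HSV).astype(int); m=(h[...,0]>12)&(h[...,0]<32)&(h[...,1]>90)&(h[...,2]>90); m[:,:235]=0;m[:,295:]=0;m[:165]=0;m[235:]=0
w=ray('top',np.argwhere(m)[:,::-1],14.6)[:,:2]; print('syr',len(w),cv2.minAreaRect(w.astype(np.float32)) if len(w) else 0)
u,v=proj('side',[484,29,20])[0].astype(int);u2,v2=proj('top',[484,29,20])[0].astype(int);print(u,v,u2,v2)
a=cv2.resize(S[v-35:v+35,u-40:u+40],(400,350),interpolation=cv2.INTER_CUBIC)
b=cv2.resize(T[v2-35:v2+35,u2-40:u2+40],(400,350),interpolation=cv2.INTER_CUBIC)
cv2.imwrite('pics/c9.png',np.hstack([a,b]))
E
```

```text
[530.75215679 265.61726893 110.692711  ] [ 3.13959835e+00 -2.48044392e-05  1.80050776e+00] 0.49573674914394555
dark [249 194  29   9  61] ((484.2166748046875, 28.906570434570312), (7.40371036529541, 110.87187194824219), 12.805506706237793) [484.21062775  28.93360805]
syr 88 ((530.2406005859375, 48.31695556640625), (15.244396209716797, 92.91747283935547), 12.835102081298828)
274 191 262 198
```

View pics/c9.png

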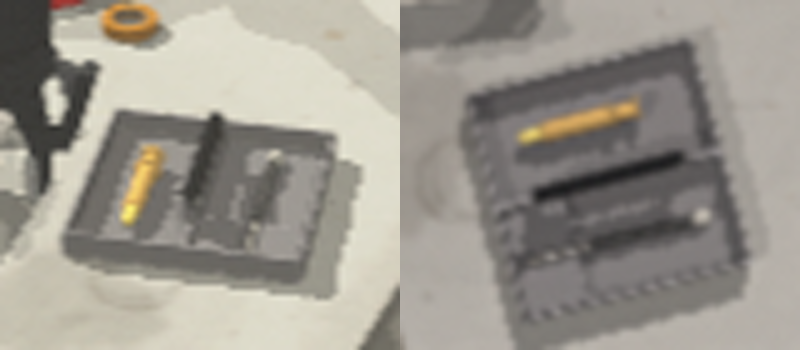

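Both tools lie in their bays and the caddy hasn't moved (the handle measures the same). The syringe is at (520–640,120) in the right crop and the screwdriver at (520–705,235). Now I'll go to the handle.

arm_command --motion '[{"slide": [-0.012,-0.06,0],"spin": 0,"hand": 0.4},{"slide": [-0.024,-0.12,0],"spin": 0,"hand": 0.4},{"slide": [-0.036,-0.18,0],"spin": 0,"hand": 0.4},{"slide": [-0.0465,-0.22,0],"spin": -0.003,"hand": 0.4},{"slide": [-0.0465,-0.2349,0],"spin": -0.003,"hand": 0.4},{"slide": [-0.0465,-0.2349,0],"spin": -0.003,"hand": 0.4},{"slide": [-0.0465,-0.2349,-0.04],"spin": -0.003,"hand": 0.4},{"slide": [-0.0465,-0.2349,-0.08],"spin": -0.003,"hand": 0.4},{"slide": [-0.0465,-0.2349,-0.095],"spin": -0.003,"hand": 0.4},{"slide": [-0.0465,-0.2349,-0.105],"spin": -0.003,"hand": 0.4},{"slide": [-0.0465,-0.2349,-0.11],"spin": -0.003,"hand": 0.4},{"slide": [-0.0465,-0.2349,-0.11],"spin": -0.003,"hand": 0.4}]'

```text
time: 25.35
ee_pos: [484.5, 29.3, -0.4]
orientation: [3.141, 0.0, 1.798]
wrist_force: [0.4, 0.7, 0.2]
grip_width: 0.399
grip_force: 0.0
```

arm_command --motion '[{"slide": [0,0,0],"spin": 0,"hand": 0.3},{"slide": [0,0,0],"spin": 0,"hand": 0.25},{"slide": [0,0,0],"spin": 0,"hand": 0.2},{"slide": [0,0,0],"spin": 0,"hand": 0.15},{"slide": [0,0,0],"spin": 0,"hand": 0.1},{"slide": [0,0,0],"spin": 0,"hand": 0},{"slide": [0,0,0],"spin": 0,"hand": 0},{"slide": [0,0,0],"spin": 0,"hand": 0}]' --force 80

```text
time: 26.35
ee_pos: [484.8, 28.9, -0.0]
orientation: [3.14, 0.001, 1.798]
wrist_force: [0.6, 0.8, 4.8]
grip_width: 0.12
grip_force: 78.4
```

arm_command --motion '[{"slide": [0,0,0],"spin": 0,"hand": 0},{"slide": [0,0,0.003],"spin": 0,"hand": 0},{"slide": [0,0,0.006],"spin": 0,"hand": 0},{"slide": [0,0,0.01],"spin": 0,"hand": 0},{"slide": [0,0,0.015],"spin": 0,"hand": 0},{"slide": [0,0,0.02],"spin": 0,"hand": 0},{"slide": [0,0,0.02],"spin": 0,"hand": 0}]' --force 110

```text
time: 27.22
ee_pos: [484.6, 28.9, 20.0]
orientation: [3.14, 0.0, 1.798]
wrist_force: [-1.0, 0.0, -4.4]
grip_width: 0.113
grip_force: 107.5
```

arm_command --motion '[{"slide": [0,0,0.005],"spin": 0,"hand": 0},{"slide": [0,0,0.014],"spin": 0,"hand": 0},{"slide": [0,0,0.025],"spin": 0,"hand": 0},{"slide": [0,0,0.037],"spin": 0,"hand": 0},{"slide": [0,0,0.049],"spin": 0,"hand": 0},{"slide": [0,0,0.06],"spin": 0,"hand": 0},{"slide": [0,0,0.069],"spin": 0,"hand": 0},{"slide": [0,0,0.076],"spin": 0,"hand": 0},{"slide": [0,0,0.08],"spin": 0,"hand": 0},{"slide": [0,0,0.08],"spin": 0,"hand": 0},{"slide": [0,0,0.08],"spin": 0,"hand": 0},{"slide": [0,0,0.08],"spin": 0,"hand": 0}]'

```text
time: 28.72
ee_pos: [483.8, 28.9, 99.1]
orientation: [-3.141, -0.0, 1.798]
wrist_force: [0.6, 0.1, -3.9]
grip_width: 0.117
grip_force: 107.6
```

```bash
python3 - <<'E'
from h import *
s=status.observe();e=s['ee_pos'];print(e,s['orientation'],s['grip_width'],s['grip_force'],s['wrist_force'],s['ft_torque'])
shot('side','side10.png');shot('top','top10.png')
S=cv2.imread('pics/side10.png');T=cv2.imread('pics/top10.png')
u,v=proj('side',[484,29,110])[0].astype(int);u2,v2=proj('top',[484,29,120])[0].astype(int);print(u,v,u2,v2)
a=cv2.resize(S[v-35:v+45,u-45:u+45],(400,356),interpolation=cv2.INTER_CUBIC)
b=cv2.resize(T[v2-40:v2+40,u2-45:u2+45],(400,356),interpolation=cv2.INTER_CUBIC)
cv2.imwrite('pics/c10.png',np.hstack([a,b]))
E
```

```text
[483.8467442   28.9031437   99.06726177] [-3.14088645e+00 -2.37438959e-04  1.79775884e+00] 0.1172726699664332 107.6188051700592 [ 0.56186921  0.08541179 -3.93951527] [ 0.003685   -0.01203207 -0.01037064]
274 172 263 196
```

View pics/c10.png

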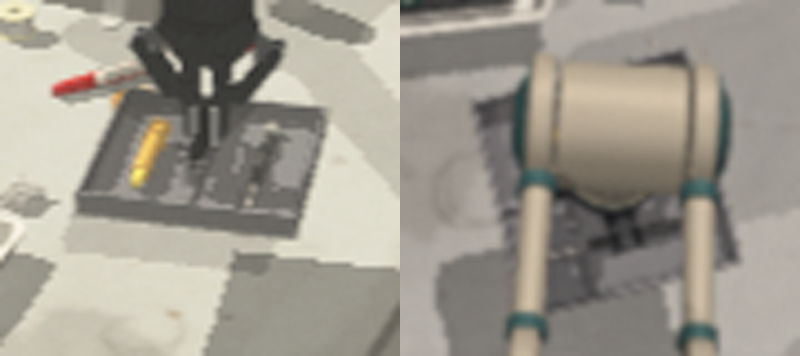

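The caddy hangs level about 99 mm up, with the syringe at (150,150) and the screwdriver at (265,165) in their bays. The wrist carries about 4.2 N, which matches the caddy's weight. Handing in.

```bash
python3 -c "
from rig import ticket; print(ticket.sign_off())"
```

```text
the job is handed in; nothing more can be done
None
```

The job is handed in: the screwdriver lies in the slotted bay with its blade in the slot and the syringe lies in the plain bay; the caddy is held level by the middle of its handle, about 99 mm above the bench.

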